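# Seat the empty cup on the balance, tare, add the check weight

## Robot

A 6-joint arm with a two-finger parallel gripper is mounted at the origin on a cart in front of the work surface, level with it; the furniture and walls round the work are solid. World frame = base frame: x ahead of the robot, y to its left, z up, the work surface at z = 0. Lengths are in mm, angles in rad, forces in N, time in s.
With the tool pointing down it reaches from about 350 to 975 mm from the base axis. Payload 7.1 kg.
Tool frame: the origin (TCP) lies midway between the tips of the shut fingers; the grasp point (between the pads) lies 19 mm behind it; z points along the fingers, x is the direction in which the jaws open and shut, and the axes are right-handed (so a half turn about z gives the same grasp; the last joint's range is limited). The gripper opens to 88 mm and grips with 3 to 60 N. Pads are 20 mm wide; open, the fingers measure 115 mm over their backs; the gripper's body (75 mm by 178 mm) begins 61 mm behind the grasp point.
Start: joints at [1.311, 0.423, 1.63, -0, 1.089, -0.019], TCP at [149.018, 606.958, 222.675] pointing down, gripper open.
Joint ranges: [-3, 3], [-0.9, 2.11], [0.09, 2.58], [-1.31, 4.45], [0.11, 2.69], [-2.54, 2.54]. Speed limits (rad/s): [2.39, 2.39, 3.01, 3.14, 3.14, 3.14].

## Interface

Orientations are given as a rotation vector (axis times angle).
In Python, from workcell import telemetry, imaging, ticket gives the robot as it stands.
- The arm moves only by the tool jog_arm, never from a script. Its arguments are lists of equal length, an entry for each row: "travel": the shift along the world's x, y, z in units of 400 mm (1.0 is 400 mm), a list of three; "dr": the turn, a rotation vector about the world's x, y, z in units of 90 degrees (1.0 is 90 degrees), a list of three. In form: {"travel": [[tx, ty, tz], ...], "dr": [[wx, wy, wz], ...]}. A call has exactly 10 rows; each row is the pose to reach, as a shift and turn from the pose measured when the call began; what a row does not reach only later rows make up. A row lasts 1/10 s, in which the tool goes at most 50 mm and 8.59 degrees, less where a joint would pass 70% of its speed; a pose out of reach is approached as far as the arm can. A call with a number of a shift or a turn outside -1 to 1 is refused whole. A call with a gripper value outside its range is refused whole. "hand" is the opening, from -1 (shut) to 1 (fully open), set as the call begins (left out, the last holds). The fingers move at their own pace and stop on an object; the grip force is fixed at half the most. Time passes only in rows, so rows that repeat a pose let the fingers close, or fill a call up. It gives the time, the measured TCP pose, the force and the opening at its end, in the units of the state.
- telemetry.get_obs(): the state, without advancing time (a new reading comes with each control period).
- imaging.get_image(name): name is "side" or "top"; returns a dict with "pixels" (400x640x3 uint8, red, green, blue), "range_z" (400x640 float32, mm along the optical axis (not along the pixel's ray), 0 where there is no reading), "fx", "fy", "cx", "cy" (pixels), "k1" (the pictures are not rectified: a ray, as slopes to the right and down, at radius r is drawn at 1 + k1 r^2 times it, then the intrinsics apply), "extrinsics" (4x4, takes a point from world to camera coordinates). Camera axes: x right, y down, z forward; pixel columns grow to the right and rows downward; lengths in mm; the calibration is good to about 2 mm. A picture is of the moment at which its call begins.
- ticket.close_job(): hands the job in, once; it reports no verdict.
The state is a dict: "t": time; "qpos": joint angles; "qvel": joint speeds; "joint_torque": joint torques, N m; "ee_pos": TCP position; "orientation": TCP orientation; "ft_force": force on the tool from outside, world axes, zero at the start; "moment": the same for the moment, N m; "width": finger opening in mm.
Only numpy, scipy, OpenCV 4.12 (cv2) and the standard library are available. Lean on these libraries where they do the work, as an engineer would, in place of code of your own. Each camera call takes 0.05 s, during which the arm holds its last target. There are 200 camera calls.

## Task

Check the laboratory balance: set the empty metal cup on the pan so that its foot drops fully into the round recess, feeling for the recess as the pan sits a little off its usual place, and let go. Then press the tare key fully and hold it down for about a second, and only after that stand the steel check weight upright in the cup; tare only with the empty cup seated. Never put more than 20 N on the balance, and leave the flask, bottle and petri dish where they are.

Things in the scene. Friction and masses are not known exactly. Their poses are not given: they have to be found in the camera images.
- balance: White top-loading balance, 250 x 200 x 55 mm high, fixed on the worktop. Origin: centre of its underside; x to its back, y to its left, z up. Display and keys in front, round steel pan (124 mm across) behind. The pan sinks like a spring scale, 2.5 N per mm, to a hard stop 6 mm down (15 N); a seated cup sinks it about 0.6 mm.
- pan_nominal (a point): Where the recess's centre is when the pan is centred, at the height of the pan's raised flat land (73 mm; 100 mm across). The pan now stands up to 6 mm off this in balance x and in y: NOT measured, new each time, fixed during the work. Recess: round, 44 mm across, 6 mm deep, no chamfer; a foot sliding on the land drops in when over it.
- tare_key_top (a point): Centre of the top of the tare key: an oblong white key, 22 mm (balance x) by 34 mm (y), in a black bezel on the right of the front panel, its top 67 mm over the worktop and about 9 mm over the bezel. The small round key at the left is a fixed dummy.
- tare_key (a joint): Travel of the tare key in m: 0 up, 0.005 fully down on a hard stop. Spring return, 1.2 N per mm (6 N at the bottom). It counts as pressed beyond 0.003.
- cup_center (a point): Centre, half-way up, of the loose aluminium cup (about 0.14 kg), 60 mm outside diameter, 46 mm high: wall 3.5 mm, open top, straight sides from 10 mm up; below them a solid foot 40 mm across and 10 mm high. Inside floor 14 mm over the underside, bore 53 mm. z up; the point is 23 mm over its underside. Can be gripped across its outside.
- weight_center (a point): Centre, half-way up, of the loose steel check weight (about 0.2 kg), 66 mm high: body 28 mm in diameter up to 44 mm, a neck, then a knob 20 mm in diameter from 54 to 66 mm over its underside. z up; the point is 33 mm over its underside.
- flask_center (a point): Half-way up a plugged conical flask, 63 mm across, 137 mm high: bystander, leave alone.
- bottle_center (a point): Half-way up a small clear bottle with a screw cap, 57 mm across, 104 mm high: bystander, leave alone.
- petri_center (a point): Half-way up a closed petri dish, 92 mm across, 16 mm high: bystander, leave alone.
Things that resemble listed ones, but are neither listed nor needed, are in the scene too. Of the things shaped like the part that bears cup_center, the aluminium one is meant.

How it is judged (in metres and radians):
On the way, in this order (a step that is already met when the one before it is completed fails the run):
1. the empty cup is seated in the pan's recess and released (z of cup_center in the frame of balance below 0.0925 m and horizontal distance between cup_center and pan_nominal below 0.013 m and angle between cup_center's own z axis and vertical below 0.05 rad and contact force between the fingers and cup below 0.05 N and horizontal distance between cup_center and weight_center above 0.06 m), for 0.3 s.
2. the tare key is held down with the empty cup seated (all of step 1 and value of joint tare_key above 0.003 m), for 0.5 s.
At the end, for the whole second after the job is handed in: Cup upright (0.05 rad), foot in the recess: its centre at most 92.5 mm over the balance's underside, within 13 mm of pan_nominal. Weight upright (0.08 rad) on the cup's floor, centre within 16 mm of the cup's axis, 18 to 36 mm above its centre. Key up (under 1.5 mm). Both released, under 20 mm/s (z of cup_center in the frame of balance below 0.0925 m and horizontal distance between cup_center and pan_nominal below 0.013 m and angle between cup_center's own z axis and vertical below 0.05 rad and contact force between the fingers and cup below 0.05 N and horizontal distance between cup_center and weight_center below 0.016 m and z of weight_center in the frame of cup_center between 0.018 and 0.036 m and angle between weight_center's own z axis and vertical below 0.08 rad and value of joint tare_key below 0.0015 m and contact force between the fingers and weight below 0.05 N and linear speed of each of weight, cup below 0.02 m/s); the robot touches nothing.
It fails at once if more than 20 N on the balance (pan, key or housing) (contact force between balance and anything else above 20 N).
It fails at once if the tare key is pressed (over 3 mm) while the cup is not seated, or while the weight is in the cup (value of joint tare_key above 0.003 m and (not (z of cup_center in the frame of balance below 0.0925 m and horizontal distance between cup_center and pan_nominal below 0.013 m and angle between cup_center's own z axis and vertical below 0.05 rad) or horizontal distance between cup_center and weight_center below 0.04 m)).
It fails at once if the flask, bottle or petri dish is moved by more than 20 mm (distance of any of flask_center, bottle_center, petri_center from where it was at the start of the episode above 0.02 m).
It also fails if it takes over 72 s, if anything falls off the work surface, if the arm or the gripper's body presses on something with over 40 N, if the wrist force passes 120 N, or if a joint passes its speed limit or range.

## Working session

There is one attempt and no reset: what is moved stays moved. The work goes in short steps, Python scripts to look and compute and a tool call to move; the robot and the scene stay as the last step left them, time stands still between calls to the robot, and variables do not carry over. Pictures are saved under pics/ and viewed, about 8 in all and at most 12, crops included, and the job is handed in when it is done.

Besides the shell and the picture viewer there is one more tool, called after "Request:" as name(argument=value, ...) on one line, values as JSON. jog_arm: Moves the arm, as the interface text tells. Its arguments: {"type":"object","properties":{"travel":{"type":"array"},"dr":{"type":"array"},"hand":{"type":"number"}},"required":["travel","dr"]}

```bash
mkdir -p pics; cat > h.py <<'E'
import numpy as np, cv2
from workcell import telemetry, imaging, ticket
def grab(n):
    d=imaging.get_image(n); np.savez(f'{n}.npz',**d); return d
def world(d,u,v,z=None):
    """pixels -> world points via depth, or on plane z"""
    u=np.atleast_1d(u).astype(float);v=np.atleast_1d(v).astype(float)
    K=np.array([[d['fx'],0,d['cx']],[0,d['fy'],d['cy']],[0,0,1]]);D=np.array([float(d['k1']),0,0,0])
    r=cv2.undistortPoints(np.c_[u,v][:,None],K,D)[:,0]
    r=np.c_[r,np.ones(len(r))];E=d['extrinsics'];R=E[:3,:3];t=E[:3,3];C=-R.T@t;w=r@R
    if z is None: s=d['range_z'][v.astype(int),u.astype(int)]
    else: s=(z-C[2])/w[:,2]
    return C+w*s[:,None]
E
python3 - <<'E'
from h import *
for n in('side','top'):
    d=grab(n);cv2.imwrite(f'pics/{n}0.png',d['pixels'][...,::-1]);E=d['extrinsics'];print(n,-E[:3,:3].T@E[:3,3],d['fx'],d['k1'],E[:3,:3].round(2).tolist())
print(telemetry.get_obs())
E
```

```text
side [ 432.72557053 -853.93740703  702.93559376] 373.98177860099975 -0.01303676969441721 [[0.99, -0.17, -0.0], [-0.1, -0.6, -0.8], [0.13, 0.78, -0.61]]
top [ 282.66992201  -28.5042497  1718.39158909] 466.1162462418118 -0.02790444710344689 [[0.01, -1.0, 0.02], [-0.98, -0.01, -0.17], [0.17, -0.01, -0.98]]
{'t': 0.1, 'qpos': array([ 1.31099677e+00,  4.23731030e-01,  1.63065236e+00, -1.32553249e-05,
        1.08861091e+00, -1.90014986e-02]), 'qvel': array([ 0.00087307, -0.00297788, -0.00321964,  0.00019056,  0.00032037,
        0.00053732]), 'joint_torque': array([ 4.47831662e-04, -5.45615566e+01, -2.74328399e+01,  6.46124734e-02,
        1.88039581e-02, -4.11345513e-05]), 'ee_pos': array([148.89177323, 606.45982664, 221.9850477 ]), 'orientation': array([ 2.47149596e+00,  1.93802715e+00, -1.74648439e-03]), 'ft_force': array([-0.33405559, -0.14776591,  0.56906208]), 'moment': array([-0.05704774, -0.00365839, -0.04496269]), 'width': 87.773866493433}
```

View pics/top0.png

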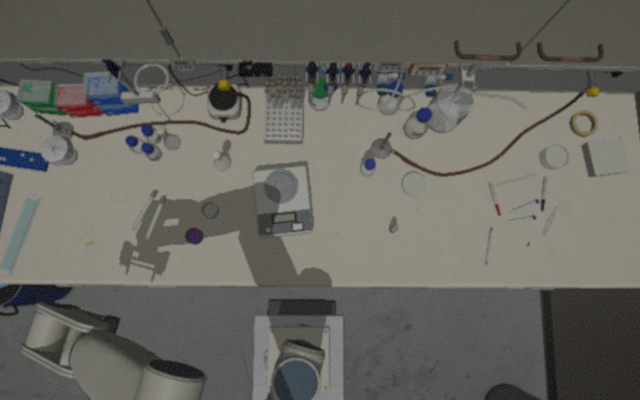

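View pics/side0.png

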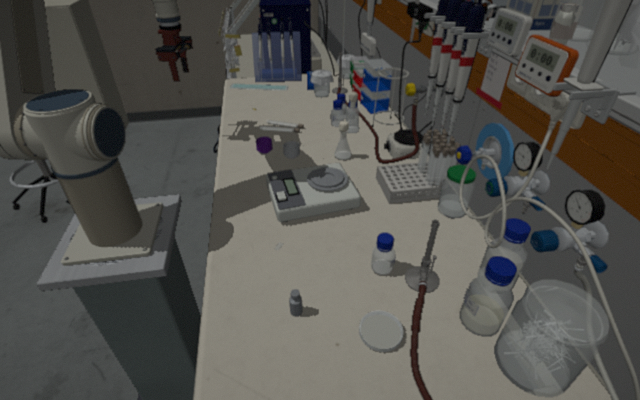

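The top view shows two cup-shaped things: grey at (210,210) and purple at (194,236). The grey one fits "aluminium". The weight is at (393,225) and the balance at (283,200). I'll confirm these in one enlarged crop.

```bash
python3 - <<'E'
from h import *
t=dict(np.load('top.npz'));s=dict(np.load('side.npz'))
f=lambda d,x0,y0,w,h,k:cv2.convertScaleAbs(cv2.resize(d['pixels'][y0:y0+h,x0:x0+w,::-1],None,fx=k,fy=k,interpolation=2),alpha=1.6)
a=f(t,180,150,160,100,5)
b=np.hstack([f(s,245,120,120,110,4)[:300,:],f(s,270,270,80,75,4)])[:, :800]
b=np.hstack([f(s,240,115,120,100,4)[:200*2],f(s,270,270,60,60,5)[:300].repeat(1,0) if 0 else cv2.copyMakeBorder(f(s,270,275,60,50,5),0,150,0,0,0)])
cv2.imwrite('pics/crop1.png',a); 
cv2.imwrite('pics/crop2.png',b)
for n,d,pts in(('top',t,[(210,210),(194,236),(393,225),(280,185),(222,158),(369,166),(413,183),(298,227),(284,217)]),('side',s,[(292,145),(264,145),(296,296),(326,178)])):
    for p in pts: print(n,p,world(d,*p).round(0)[0])
E
```

```text
top (210, 210) [528. 335.   6.]
top (194, 236) [430. 387.  16.]
top (393, 225) [ 474. -337.   40.]
top (280, 185) [614.  74.  58.]
top (222, 158) [708. 285.  76.]
top (369, 166) [ 678. -244.  101.]
top (413, 183) [ 635. -419.   19.]
top (298, 227) [460.   7.  74.]
top (284, 217) [496.  57.  68.]
side (292, 145) [531. 350.  34.]
side (264, 145) [430. 354.  41.]
side (296, 296) [ 465. -351.   65.]
side (326, 178) [605.  65.  70.]
```

View pics/crop1.png

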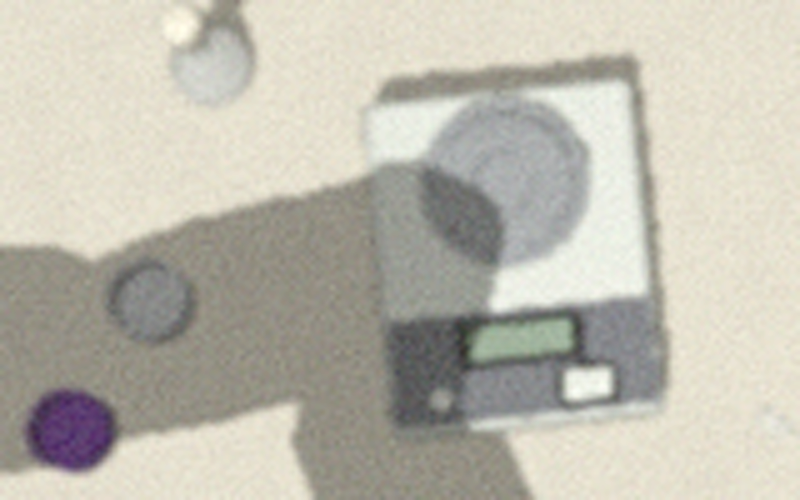

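View pics/crop2.png

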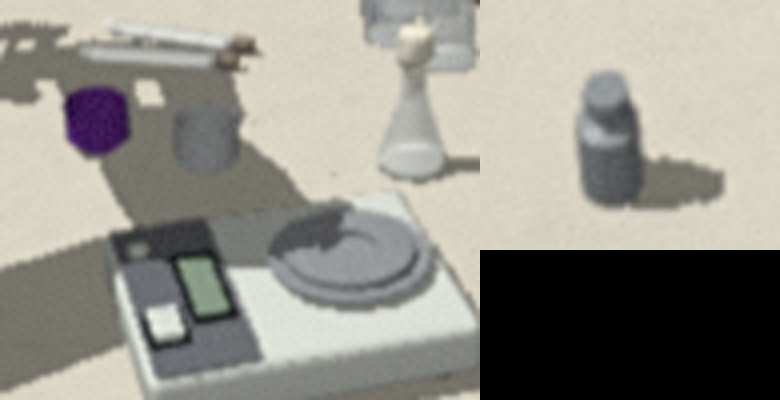

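The crops confirm it: the aluminium cup is at top pixel ~(210,210) and side (292,142), and the purple lookalike is at (194,236). The weight is upright at side (296,296). The tare key is the white oblong at top (297,226), and the pan is centred near (281,186).

```bash
python3 - <<'E'
from h import *
t=dict(np.load('top.npz'));s=dict(np.load('side.npz'))
P=lambda cx,cy:(180+(cx+.5)/5-.5,150+(cy+.5)/5-.5)
S=lambda cx,cy:(240+(cx+.5)/4-.5,115+(cy+.5)/4-.5)
W=lambda cx,cy:(270+(cx-480+.5)/5-.5,275+(cy+.5)/5-.5)
for n,p,z in[('cuprim',(151,302),46),('key',(588,384),67),('pan',(508,180),70),('cFL',(395,431),55),('cBL',(372,105),55),('cBR',(632,80),55),('cFR',(662,402),55)]: print(n,world(t,*P(*p),z).round(1)[0])
for n,p,z in[('cuprim',(207,119),46),('key',(166,322),67),('pan land',(351,247),73),]: print('side',n,world(s,*S(*p),z).round(1)[0])
print('w side knob',world(s,*W(607,84),66).round(1))
# weight & cup from depth clouds
for n,d,c in(('top',t,(393,225)),('side',s,(296,296)),('top',t,(210,210)),('side',s,(292,142))):
    v,u=np.mgrid[c[1]-25:c[1]+25,c[0]-22:c[0]+22];p=world(d,u.ravel(),v.ravel());q=p[(p[:,2]>20)&(p[:,2]<75)]
    m=np.median(q,0);q=q[np.hypot(*(q-m)[:,:2].T)<60];print(n,c,len(q),q.min(0).round(),q.max(0).round(),q.mean(0).round(1))
g=t['pixels'][205:245,375:415].astype(int).sum(2);print(cv2.resize(g.astype(np.float32),(20,20),interpolation=3).astype(int))
E
```

```text
cuprim [522.  327.1  46. ]
key [463.    9.8  67. ]
pan [609.7  69.3  70. ]
cFL [429.5 147.2  55. ]
cBL [667.6 170.6  55. ]
cBR [688.3 -19.2  55. ]
cFR [451.9 -43.   55. ]
side cuprim [527.4 332.5  46. ]
side key [464.1   5.9  67. ]
side pan land [609.5  68.5  73. ]
w side knob [[ 463.9 -339.7   66. ]]
top (393, 225) 51 [ 450. -350.   28.] [ 478. -326.   72.] [ 461.1 -336.2   53.5]
side (296, 296) 235 [ 449. -358.   20.] [ 476. -333.   69.] [ 462.5 -349.    48.1]
top (210, 210) 109 [495. 302.  20.] [556. 361.  53.] [525.5 332.4  36.8]
side (292, 142) 218 [496. 296.  20.] [554. 360.  51.] [524.9 325.7  36.2]
[[415 419 417 416 418 415 413 417 417 414 416 417 414 420 414 416 413 416
  412 418]
 [420 417 413 415 413 415 415 420 417 411 416 414 421 419 416 417 419 419
  417 416]
 [419 414 409 416 412 417 418 418 413 419 418 414 416 416 418 417 417 417
  412 416]
 [415 418 408 423 414 413 417 415 422 420 420 418 418 418 421 411 417 416
  414 417]
 [416 419 415 419 419 411 422 415 419 417 422 418 416 415 424 419 416 414
  417 415]
 [417 417 415 417 417 414 415 419 403 373 407 423 422 419 412
[... 514 characters left out ...]
 413 415
  413 414]
 [420 422 418 412 416 413 385 257 297 341 326 372 411 415 412 415 413 421
  413 415]
 [417 416 421 415 413 416 414 334 278 333 385 409 413 414 415 415 416 420
  412 417]
 [417 416 415 419 419 417 416 415 393 406 416 416 408 415 413 418 418 419
  411 417]
 [421 413 421 415 417 413 415 414 413 411 414 411 415 413 416 419 417 415
  412 415]
 [415 420 412 416 413 418 419 415 411 412 411 410 414 418 420 417 419 418
  419 411]
 [411 411 417 415 415 417 415 415 416 417 413 411 410 414 416 416 412 413
  421 412]
 [413 412 414 416 412 418 419 416 419 412 415 415 411 410 413 411 413 417
  413 410]
 [411 413 416 415 415 412 412 414 413 418 412 417 416 413 415 414 418 416
  417 412]]
```

Request:
jog_arm(travel=[[0.09,-0.07,0],[0.19,-0.14,-0.02],[0.3,-0.22,-0.05],[0.41,-0.3,-0.08],[0.52,-0.38,-0.11],[0.63,-0.46,-0.14],[0.74,-0.54,-0.16],[0.84,-0.61,-0.18],[0.91,-0.66,-0.2],[0.94,-0.69,-0.2]], dr=[[0,0,0],[0,0,0],[0,0,0],[0,0,0],[0,0,0],[0,0,0],[0,0,0],[0,0,0],[0,0,0],[0,0,0]], hand=1)

```text
t: 1.1
ee_pos: [527.0, 328.0, 140.6]
orientation: [2.473, 1.935, -0.004]
ft_force: [-0.2, 0.0, 0.6]
width: 88.0
```

```bash
python3 - <<'E'
from h import *
t=grab('top');s=grab('side')
f=lambda d,x0,y0,w,h,k:cv2.convertScaleAbs(cv2.resize(d['pixels'][y0:y0+h,x0:x0+w,::-1],None,fx=k,fy=k,interpolation=2),alpha=1.6)
b=np.hstack([f(t,250,155,66,100,6),f(s,240,115,100,100,4).repeat(1,0) if 0 else f(s,255,105,66,100,6)])
cv2.imwrite('pics/c3.png',b)
print(telemetry.get_obs()['ee_pos'])
E
```

```text
[527.23196009 327.66111406 140.96608754]
```

View pics/c3.png

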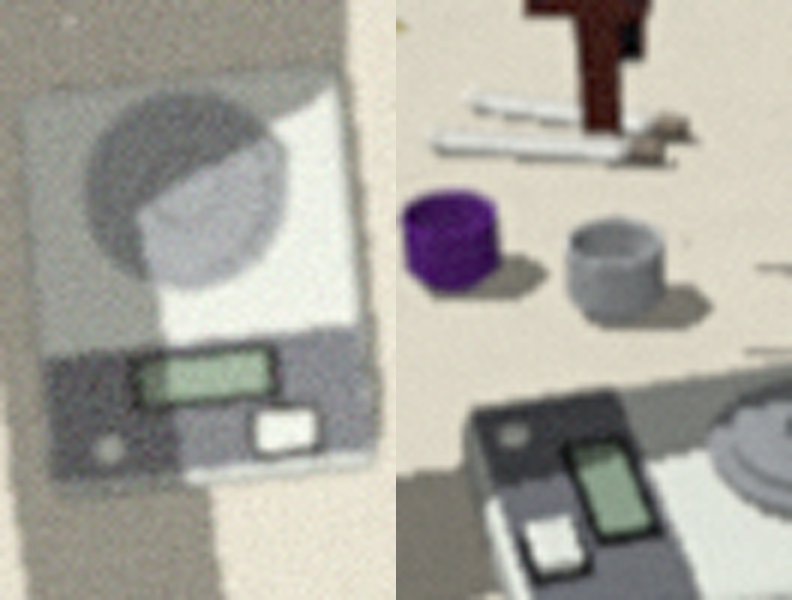

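The side crop shows the cup's rim centred near side px (291.7,145.3), and the top crop shows the pan centred near top px (281,187). The fingers are aligned above and behind the cup.

```bash
python3 - <<'E'
from h import *
t=dict(np.load('top.npz'));s=dict(np.load('side.npz'))
f=lambda x0,y0,k,cx,cy:(x0+(cx+.5)/k-.5,y0+(cy+.5)/k-.5)
print('cup',world(s,*f(255,105,6,616-396,242),46))
for z in(66,70,73):print('pan',z,world(t,*f(250,155,6,186,191),z))
print('key',world(t,*f(250,155,6,285,430),67),world(s,*f(255,105,6,555-396,545),67))
# side depth: pan points/heights and cup cloud, circle fit of cup outside wall/rim
v,u=np.mgrid[140:220,255:370];p=world(s,u.ravel(),v.ravel())
for lo,hi in((58,69),(69,80)):
    q=p[(p[:,2]>lo)&(p[:,2]<hi)&(np.hypot(p[:,0]-610,p[:,1]-69)<75)];print(lo,len(q),q.min(0),q.max(0),q.mean(0))
v,u=np.mgrid[130:165,275:310];p=world(s,u.ravel(),v.ravel());q=p[(p[:,2]>15)&(p[:,2]<55)&(p[:,1]<400)]
from scipy.optimize import least_squares
print(len(q),least_squares(lambda c:np.hypot(*(q[:,:2]-c).T)-29,[525,330],loss='soft_l1').x)
E
```

```text
cup [[526.50188879 328.67617372  46.        ]]
pan 66 [[607.47039609  71.68791225  66.        ]]
pan 70 [[606.68414064  71.44537371  70.        ]]
pan 73 [[606.09444905  71.2634698   73.        ]]
key [[463.55234118  10.19572746  67.        ]] [[463.85014048   4.5097123   67.        ]]
58 294 [535.40590099  -1.16147183  58.00930495] [674.30148445 132.7949772   68.99466049] [603.86052227  50.69895873  66.42366106]
69 500 [549.66910972   7.88712467  69.00288808] [666.12974827 121.61301493  78.24424903] [607.59285319  64.95607259  73.79658688]
239 [525.12592754 328.31186536]
```

Request:
jog_arm(travel=[[-0.0025,0.0025,-0.04],[-0.0025,0.0025,-0.08],[-0.0025,0.0025,-0.13],[-0.0025,0.0025,-0.18],[-0.0025,0.0025,-0.22],[-0.0025,0.0025,-0.26],[-0.0025,0.0025,-0.29],[-0.0025,0.0025,-0.305],[-0.0025,0.0025,-0.312],[-0.0025,0.0025,-0.313]], dr=[[0,0,0],[0,0,0],[0,0,0],[0,0,0],[0,0,0],[0,0,0],[0,0,0],[0,0,0],[0,0,0],[0,0,0]])

```text
t: 2.2
ee_pos: [526.4, 328.7, 15.8]
orientation: [2.475, 1.932, -0.003]
ft_force: [-0.6, 0.0, -0.4]
width: 87.5
```

Request:
jog_arm(travel=[[0,0,0],[0,0,0],[0,0,0],[0,0,0],[0,0,0],[0,0,0],[0,0,0],[0,0,0],[0,0,0],[0,0,0]], dr=[[0,0,0],[0,0,0],[0,0,0],[0,0,0],[0,0,0],[0,0,0],[0,0,0],[0,0,0],[0,0,0],[0,0,0]], hand=-1)

```text
t: 3.2
ee_pos: [526.6, 328.8, 16.2]
orientation: [2.475, 1.932, -0.002]
ft_force: [-0.2, -0.9, 5.8]
width: 58.8
```

Request:
jog_arm(travel=[[0,0,0.02],[0,0,0.06],[0,0,0.11],[0,0,0.16],[0,0,0.2],[0,0,0.24],[0,0,0.26],[0,0,0.275],[0,0,0.28],[0,0,0.28]], dr=[[0,0,0],[0,0,0],[0,0,0],[0,0,0],[0,0,0],[0,0,0],[0,0,0],[0,0,0],[0,0,0],[0,0,0]])

```text
t: 4.2
ee_pos: [526.4, 328.7, 127.9]
orientation: [2.475, 1.932, -0.003]
ft_force: [-0.0, 0.0, -0.9]
width: 58.6
```

Request:
jog_arm(travel=[[0.01,-0.04,0],[0.03,-0.1,0],[0.05,-0.17,0],[0.08,-0.25,0],[0.1,-0.33,0],[0.13,-0.42,0],[0.16,-0.5,0],[0.18,-0.57,0],[0.2,-0.63,0],[0.205,-0.648,0]], dr=[[0,0,0],[0,0,0],[0,0,0],[0,0,0],[0,0,0],[0,0,0],[0,0,0],[0,0,0],[0,0,0],[0,0,0]])

```text
t: 5.2
ee_pos: [608.5, 66.2, 127.2]
orientation: [2.478, 1.929, -0.005]
ft_force: [0.4, 0.3, -1.5]
width: 58.4
```

```bash
python3 - <<'E'
from h import *
s=grab('side');t=grab('top')
f=lambda d,x0,y0,w,h,k:cv2.convertScaleAbs(cv2.resize(d['pixels'][y0:y0+h,x0:x0+w,::-1],None,fx=k,fy=k,interpolation=2),alpha=1.6)
cv2.imwrite('pics/c4.png',f(s,255,105,130,100,6));o=telemetry.get_obs();print(o['ee_pos'],o['ft_force'],o['moment'],o['width'])
E
```

```text
[608.06544754  67.90417097 127.2730127 ] [-0.60312716  0.72291995 -1.4119624 ] [ 0.02714935 -0.00477612  0.05122558] 57.88054034866618
```

View pics/c4.png

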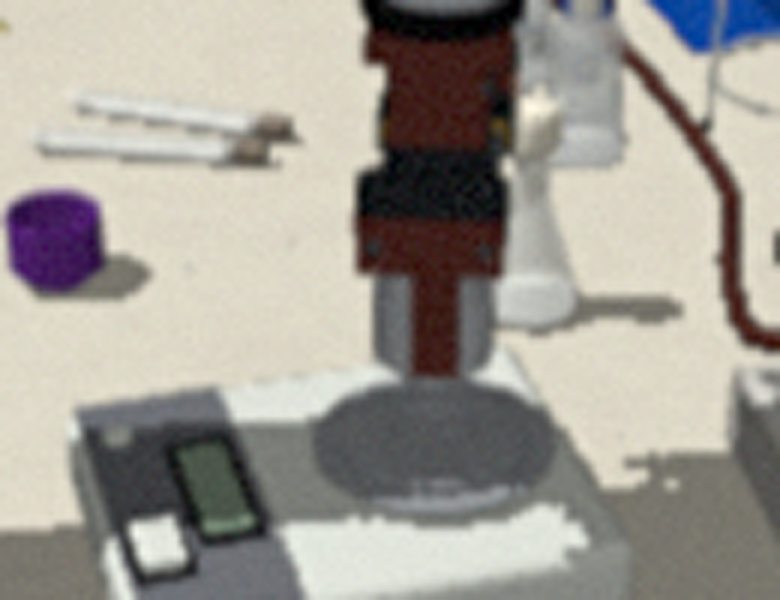

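The cup hangs upright and centred on the finger: cup centre px ~436, finger ~437 in the crop. Now I'll go down to just above the land.

Request:
jog_arm(travel=[[0.001,0.0015,-0.02],[0.001,0.0015,-0.04],[0.001,0.0015,-0.055],[0.001,0.0015,-0.067],[0.001,0.0015,-0.076],[0.001,0.0015,-0.082],[0.001,0.0015,-0.086],[0.001,0.0015,-0.088],[0.001,0.0015,-0.09],[0.001,0.0015,-0.09]], dr=[[0,0,0],[0,0,0],[0,0,0],[0,0,0],[0,0,0],[0,0,0],[0,0,0],[0,0,0],[0,0,0],[0,0,0]])

```text
t: 6.3
ee_pos: [608.5, 68.5, 91.4]
orientation: [2.478, 1.93, -0.004]
ft_force: [0.0, -0.1, -1.9]
width: 58.5
```

Request:
jog_arm(travel=[[0,0,-0.001],[0,0,-0.002],[0,0,-0.003],[0,0,-0.004],[0,0,-0.005],[0,0,-0.006],[0,0,-0.007],[0,0,-0.0075],[0,0,-0.0075],[0,0,-0.0075]], dr=[[0,0,0],[0,0,0],[0,0,0],[0,0,0],[0,0,0],[0,0,0],[0,0,0],[0,0,0],[0,0,0],[0,0,0]])

```text
t: 7.3
ee_pos: [608.5, 68.5, 88.4]
orientation: [2.478, 1.93, -0.004]
ft_force: [-0.6, 0.7, -1.6]
width: 58.7
```

Request:
jog_arm(travel=[[0,0,-0.001],[0,0,-0.002],[0,0,-0.003],[0,0,-0.004],[0,0,-0.005],[0,0,-0.005],[0,0,-0.005],[0,0,-0.005],[0,0,-0.005],[0,0,-0.005]], dr=[[0,0,0],[0,0,0],[0,0,0],[0,0,0],[0,0,0],[0,0,0],[0,0,0],[0,0,0],[0,0,0],[0,0,0]])

```text
t: 8.3
ee_pos: [608.6, 68.5, 86.4]
orientation: [2.478, 1.93, -0.004]
ft_force: [-0.0, 0.5, -1.2]
width: 58.1
```

Request:
jog_arm(travel=[[0,0,-0.001],[0,0,-0.002],[0,0,-0.003],[0,0,-0.004],[0,0,-0.005],[0,0,-0.005],[0,0,-0.005],[0,0,-0.005],[0,0,-0.005],[0,0,-0.005]], dr=[[0,0,0],[0,0,0],[0,0,0],[0,0,0],[0,0,0],[0,0,0],[0,0,0],[0,0,0],[0,0,0],[0,0,0]])

```text
t: 9.3
ee_pos: [608.6, 68.5, 84.4]
orientation: [2.478, 1.93, -0.004]
ft_force: [0.2, -0.3, -0.6]
width: 58.4
```

Request:
jog_arm(travel=[[0,0,-0.001],[0,0,-0.002],[0,0,-0.003],[0,0,-0.003],[0,0,-0.004],[0,0,-0.004],[0,0,-0.004],[0,0,-0.004],[0,0,-0.004],[0,0,-0.004]], dr=[[0,0,0],[0,0,0],[0,0,0],[0,0,0],[0,0,0],[0,0,0],[0,0,0],[0,0,0],[0,0,0],[0,0,0]])

```text
t: 10.3
ee_pos: [608.6, 68.5, 82.8]
orientation: [2.478, 1.93, -0.004]
ft_force: [0.1, 0.3, -0.4]
width: 58.2
```

```bash
python3 - <<'E'
from h import *
s=grab('side')
f=lambda d,x0,y0,w,h,k:cv2.convertScaleAbs(cv2.resize(d['pixels'][y0:y0+h,x0:x0+w,::-1],None,fx=k,fy=k,interpolation=2),alpha=2.2)
cv2.imwrite('pics/c5.png',f(s,290,135,70,60,10));o=telemetry.get_obs();print(o['ee_pos'],o['ft_force'],o['moment'],o['width'])
E
```

```text
[608.58973124  68.51397052  82.83761537] [ 0.17590966 -0.33177753  0.6253427 ] [-0.00457416 -0.01339138  0.06092555] 58.309820359128736
```

View pics/c5.png

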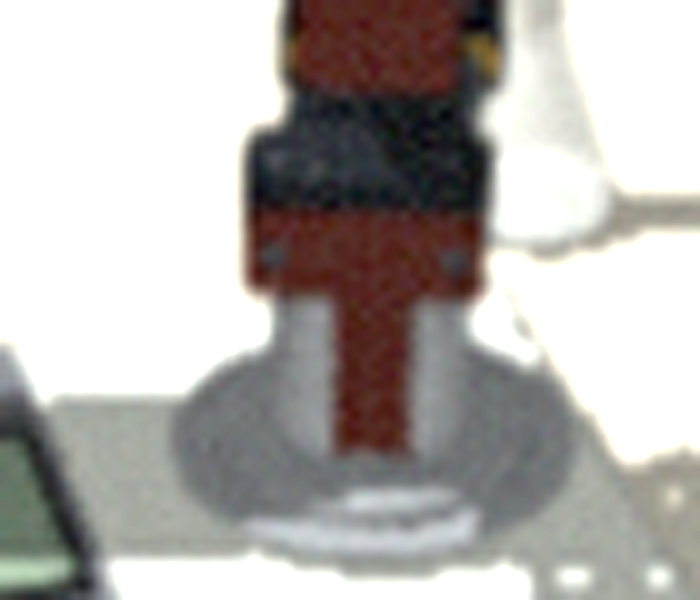

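Request:
jog_arm(travel=[[0,0,-0.001],[0,0,-0.002],[0,0,-0.002],[0,0,-0.002],[0,0,-0.002],[0,0,-0.002],[0,0,-0.002],[0,0,-0.002],[0,0,-0.002],[0,0,-0.002]], dr=[[0,0,0],[0,0,0],[0,0,0],[0,0,0],[0,0,0],[0,0,0],[0,0,0],[0,0,0],[0,0,0],[0,0,0]])

```text
t: 11.35
ee_pos: [608.6, 68.5, 82.1]
orientation: [2.478, 1.93, -0.004]
ft_force: [-1.1, 0.2, 1.3]
width: 58.4
```

Request:
jog_arm(travel=[[0,0,0],[0,0,0],[0,0,0],[0,0,0],[0,0,0],[0,0,0],[0,0,0],[0,0,0],[0,0,0],[0,0,0]], dr=[[0,0,0],[0,0,0],[0,0,0],[0,0,0],[0,0,0],[0,0,0],[0,0,0],[0,0,0],[0,0,0],[0,0,0]], hand=1)

```text
t: 12.35
ee_pos: [608.6, 68.5, 82.1]
orientation: [2.478, 1.93, -0.004]
ft_force: [0.2, 0.8, 1.0]
width: 88.1
```

Request:
jog_arm(travel=[[0,0,0.02],[0,0,0.06],[0,0,0.11],[0,0,0.16],[0,0,0.2],[0,0,0.21],[0,0,0.21],[0,0,0.21],[0,0,0.21],[0,0,0.21]], dr=[[0,0,0],[0,0,0],[0,0,0],[0,0,0],[0,0,0],[0,0,0],[0,0,0],[0,0,0],[0,0,0],[0,0,0]])

```text
t: 13.35
ee_pos: [608.1, 68.5, 165.2]
orientation: [2.478, 1.93, -0.006]
ft_force: [0.2, 1.1, 0.1]
width: 88.1
```

```bash
python3 - <<'E'
from h import *
s=grab('side')
f=lambda d,x0,y0,w,h,k:cv2.convertScaleAbs(cv2.resize(d['pixels'][y0:y0+h,x0:x0+w,::-1],None,fx=k,fy=k,interpolation=2),alpha=2.2)
cv2.imwrite('pics/c6.png',f(s,260,140,100,75,8));o=telemetry.get_obs();print(o['ee_pos'],o['ft_force'],o['moment'],o['width'])
E
```

```text
[608.19712055  68.43948309 165.30364255] [-0.17746188  0.26088422  0.7972082 ] [0.02663122 0.00116746 0.03921774] 87.91998048759139
```

View pics/c6.png

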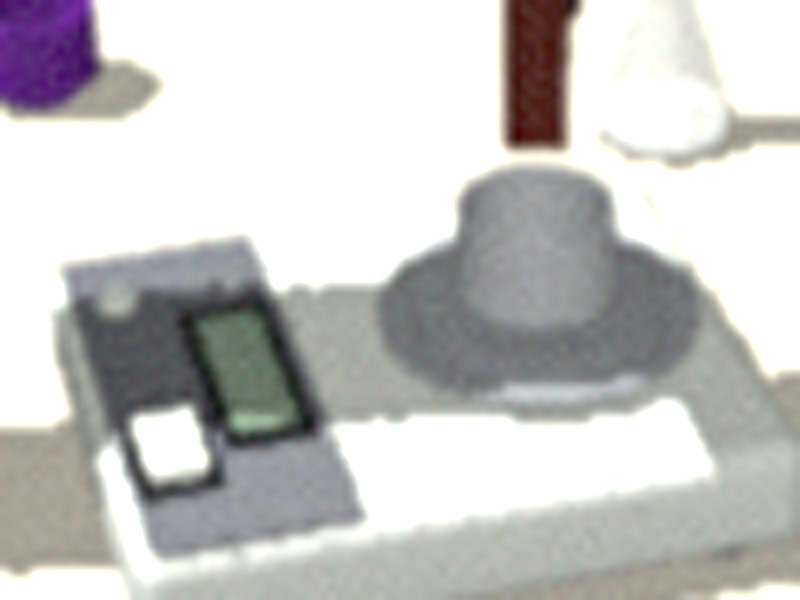

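```bash
python3 - <<'E'
from h import *
s=dict(np.load('side.npz'))
v,u=np.mgrid[155:190,310:345];p=world(s,u.ravel(),v.ravel());q=p[(np.hypot(p[:,0]-608,p[:,1]-68)<40)&(p[:,2]>60)]
z=np.sort(q[:,2]);print(len(q),z[-40:].round(0),np.histogram(z,range(60,135,4)))
w=q[(q[:,2]>85)&(q[:,2]<108)]
from scipy.optimize import least_squares
print(least_squares(lambda c:np.hypot(*(w[:,:2]-c).T)-30,[608,68],loss='soft_l1').x)
# back rim edge pixel and front/lateral: rim top line
f=lambda cx,cy:(260+(cx+.5)/8-.5,140+(cy+.5)/8-.5)
for zz in(112.4,118.4): print(zz,'rim far edge',world(s,*f(537,165),zz),'L',world(s,*f(460,205),zz),'R',world(s,*f(614,197),zz))
E
```

```text
490 [113. 113. 113. 113. 113. 114. 114. 114. 114. 114. 114. 114. 114. 114.
 114. 114. 114. 114. 114. 114. 114. 114. 114. 114. 115. 115. 115. 115.
 115. 115. 115. 115. 115. 115. 115. 115. 115. 116. 116. 118.] (array([  0,   0,   1, 113,  14,  32,  31,  37,  35,  43,  43,  40,  49,
        51,   1,   0,   0,   0]), array([ 60,  64,  68,  72,  76,  80,  84,  88,  92,  96, 100, 104, 108,
       112, 116, 120, 124, 128, 132]))
[606.72961365  67.98630212]
112.4 rim far edge [[612.34765647  97.1881135  112.4       ]] L [[579.20999728  74.31117981 112.4       ]] R [[636.37634514  69.98163826 112.4       ]]
118.4 rim far edge [[610.5226479   87.52442315 118.4       ]] L [[577.72167622  64.87992523 118.4       ]] R [[634.30719865  60.59437298 118.4       ]]
```

The cup is seated. With the rim at z=112.4 its far edge puts the centre at y≈67, which matches; if it were on the land the centre would come out 10 mm off. Next is the tare key.

Request:
jog_arm(travel=[[-0.05,-0.02,0],[-0.12,-0.05,0],[-0.2,-0.09,0],[-0.28,-0.12,-0.02],[-0.34,-0.145,-0.06],[-0.361,-0.155,-0.11],[-0.361,-0.155,-0.16],[-0.361,-0.155,-0.19],[-0.361,-0.155,-0.205],[-0.361,-0.155,-0.21]], dr=[[0,0,0],[0,0,0],[0,0,0],[0,0,0],[0,0,0],[0,0,0],[0,0,0],[0,0,0],[0,0,0],[0,0,0]], hand=-1)

```text
t: 14.4
ee_pos: [463.9, 6.6, 80.8]
orientation: [-2.478, -1.93, 0.007]
ft_force: [0.3, 0.6, -0.4]
width: 11.4
```

```bash
python3 - <<'E'
from h import *
s=grab('side')
f=lambda d,x0,y0,w,h,k:cv2.convertScaleAbs(cv2.resize(d['pixels'][y0:y0+h,x0:x0+w,::-1],None,fx=k,fy=k,interpolation=2),alpha=2.2)
cv2.imwrite('pics/c7.png',f(s,250,140,100,75,8));o=telemetry.get_obs();print(o['ee_pos'],o['ft_force'],o['moment'],o['width'])
E
```

```text
[464.04851472   6.56464111  80.95361737] [-0.47983912 -0.1454455   0.22000332] [-0.03165863  0.06334168 -0.01287477] 7.489425658004086
```

View pics/c7.png

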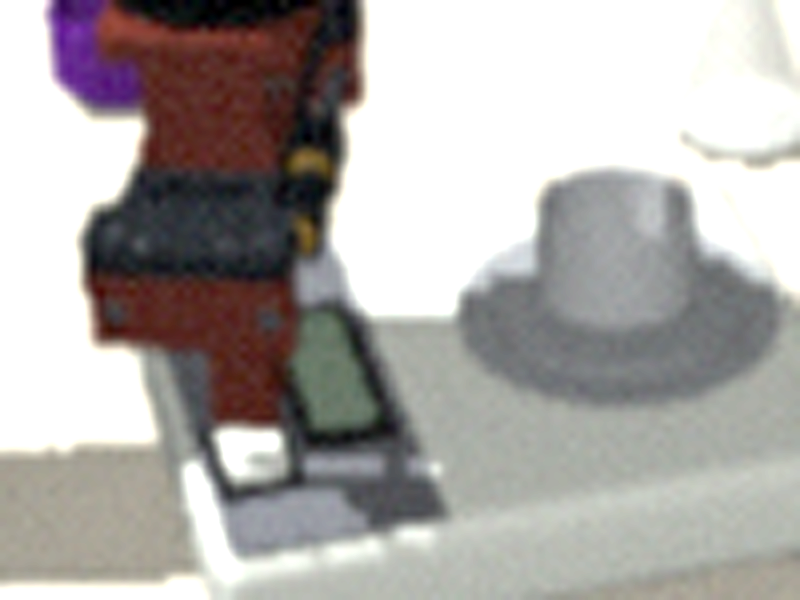

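The fingers are over the key (key px ~(281,196)) and the cup is still seated. I'll press gently.

Request:
jog_arm(travel=[[0,0,-0.008],[0,0,-0.016],[0,0,-0.022],[0,0,-0.027],[0,0,-0.031],[0,0,-0.034],[0,0,-0.037],[0,0,-0.039],[0,0,-0.04],[0,0,-0.04]], dr=[[0,0,0],[0,0,0],[0,0,0],[0,0,0],[0,0,0],[0,0,0],[0,0,0],[0,0,0],[0,0,0],[0,0,0]])

```text
t: 15.45
ee_pos: [464.1, 6.6, 65.0]
orientation: [-2.478, -1.931, 0.006]
ft_force: [-0.4, -0.2, 2.0]
width: 0.2
```

Contact is as expected: 2 mm of travel, about 2 N.

Request:
jog_arm(travel=[[0,0,-0.001],[0,0,-0.002],[0,0,-0.003],[0,0,-0.004],[0,0,-0.005],[0,0,-0.006],[0,0,-0.007],[0,0,-0.007],[0,0,-0.007],[0,0,-0.007]], dr=[[0,0,0],[0,0,0],[0,0,0],[0,0,0],[0,0,0],[0,0,0],[0,0,0],[0,0,0],[0,0,0],[0,0,0]])

```text
t: 16.45
ee_pos: [464.0, 6.5, 62.3]
orientation: [-2.478, -1.93, 0.006]
ft_force: [-1.6, -1.0, 5.6]
width: 0.1
```

Request:
jog_arm(travel=[[0,0,-0.0005],[0,0,-0.001],[0,0,-0.001],[0,0,-0.001],[0,0,-0.001],[0,0,-0.001],[0,0,-0.001],[0,0,-0.001],[0,0,-0.001],[0,0,-0.001]], dr=[[0,0,0],[0,0,0],[0,0,0],[0,0,0],[0,0,0],[0,0,0],[0,0,0],[0,0,0],[0,0,0],[0,0,0]])

```text
t: 17.45
ee_pos: [464.1, 6.6, 62.3]
orientation: [2.478, 1.931, -0.006]
ft_force: [-1.6, 0.4, 10.2]
width: 0.5
```

Request:
jog_arm(travel=[[0,0,0.01],[0,0,0.03],[0,0,0.07],[0,0,0.13],[0,0,0.2],[0,-0.02,0.25],[0,-0.06,0.27],[0,-0.12,0.28],[0,-0.2,0.28],[0,-0.28,0.28]], dr=[[0,0,0],[0,0,0],[0,0,0],[0,0,0],[0,0,0],[0,0,0],[0,0,0],[0,0,0],[0,0,0],[0,0,0]])

```text
t: 18.45
ee_pos: [464.2, -106.4, 174.9]
orientation: [2.477, 1.931, -0.005]
ft_force: [-0.1, -0.2, -0.1]
width: 0.5
```

The key reached its stop at about 10 N and was held for over a second. Next is the weight.

Request:
jog_arm(travel=[[0,-0.06,0],[0,-0.14,0],[0,-0.22,0],[0,-0.31,-0.03],[0,-0.4,-0.06],[0,-0.48,-0.09],[0,-0.54,-0.11],[-0.002,-0.57,-0.13],[-0.002,-0.58,-0.14],[-0.002,-0.584,-0.14]], dr=[[0,0,0],[0,0,0],[0,0,0],[0,0,0],[0,0,0],[0,0,0],[0,0,0],[0,0,0],[0,0,0],[0,0,0]], hand=1)

```text
t: 19.45
ee_pos: [462.9, -339.3, 118.3]
orientation: [-2.477, -1.931, 0.005]
ft_force: [-0.3, 0.3, 0.9]
width: 76.6
```

```bash
python3 - <<'E'
from h import *
s=grab('side')
f=lambda d,x0,y0,w,h,k:cv2.convertScaleAbs(cv2.resize(d['pixels'][y0:y0+h,x0:x0+w,::-1],None,fx=k,fy=k,interpolation=2),alpha=1.8)
cv2.imwrite('pics/c8.png',f(s,250,230,100,95,6));o=telemetry.get_obs();print(o['ee_pos'],o['ft_force'],o['width'])
E
```

```text
[ 463.22729018 -339.31668048  118.76414752] [-0.06278716 -1.04752197 -0.80294663] 80.89052282674011
```

View pics/c8.png

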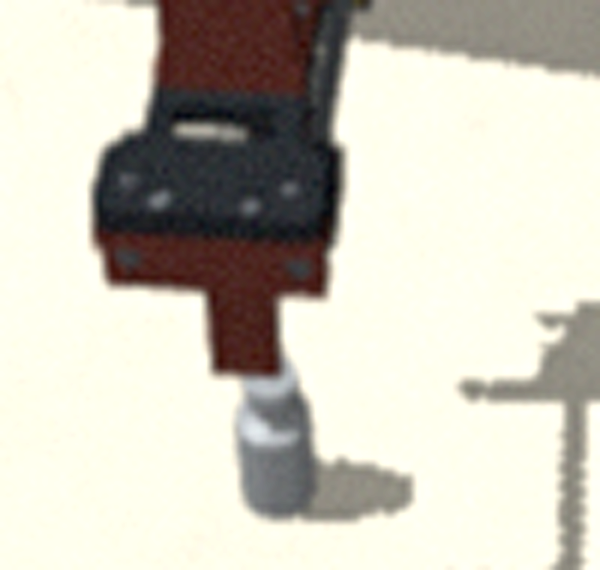

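```bash
python3 - <<'E'
from h import *
s=dict(np.load('side.npz'))
f=lambda cx,cy:(250+(cx+.5)/6-.5,230+(cy+.5)/6-.5)
print('finger tip',world(s,*f(247,374),118.7), 'expect',463.2-.24*50.5,-339.3-.97*50.5)
print('body bottom nearest pt',world(s,*f(280,517),0),'body top near edge mid',world(s,*f(273,440),44))
E
```

```text
finger tip [[ 453.02902642 -382.10593939  118.7       ]] expect 451.08 -388.285
body bottom nearest pt [[ 462.15975016 -353.44792929    0.        ]] body top near edge mid [[ 461.6356786  -352.45397403   44.        ]]
```

Request:
jog_arm(travel=[[0,0,-0.02],[0,0,-0.05],[0,0,-0.08],[0,0,-0.11],[0,0,-0.135],[0,0,-0.155],[0,0,-0.17],[0,0,-0.177],[0,0,-0.179],[0,0,-0.179]], dr=[[0,0,0],[0,0,0],[0,0,0],[0,0,0],[0,0,0],[0,0,0],[0,0,0],[0,0,0],[0,0,0],[0,0,0]], hand=1)

```text
t: 20.5
ee_pos: [463.4, -339.5, 47.3]
orientation: [2.477, 1.932, -0.005]
ft_force: [-0.5, -0.2, 0.4]
width: 87.6
```

Request:
jog_arm(travel=[[0,0,0],[0,0,0],[0,0,0],[0,0,0],[0,0,0],[0,0,0],[0,0,0],[0,0,0],[0,0,0],[0,0,0]], dr=[[0,0,0],[0,0,0],[0,0,0],[0,0,0],[0,0,0],[0,0,0],[0,0,0],[0,0,0],[0,0,0],[0,0,0]], hand=-1)

```text
t: 21.5
ee_pos: [463.4, -339.5, 47.3]
orientation: [2.477, 1.932, -0.005]
ft_force: [0.1, -1.1, 0.4]
width: 19.1
```

Request:
jog_arm(travel=[[0,0,0],[0,0,0.02],[0,0,0.06],[0,0,0.11],[0,0,0.17],[0,0,0.23],[0,0,0.29],[0,0,0.33],[0,0,0.355],[0,0,0.36]], dr=[[0,0,0],[0,0,0],[0,0,0],[0,0,0],[0,0,0],[0,0,0],[0,0,0],[0,0,0],[0,0,0],[0,0,0]])

```text
t: 22.5
ee_pos: [463.9, -339.9, 193.3]
orientation: [2.475, 1.93, -0.004]
ft_force: [0.7, 0.0, -2.0]
width: 19.2
```

Request:
jog_arm(travel=[[0.01,0.02,0],[0.02,0.06,0],[0.04,0.12,0],[0.07,0.19,0],[0.1,0.27,0],[0.13,0.35,0],[0.15,0.42,0],[0.17,0.47,0],[0.18,0.5,0],[0.18,0.5,0]], dr=[[0,0,0],[0,0,0],[0,0,0],[0,0,0],[0,0,0],[0,0,0],[0,0,0],[0,0,0],[0,0,0],[0,0,0]])

```text
t: 23.5
ee_pos: [535.8, -137.9, 192.6]
orientation: [2.473, 1.934, -0.005]
ft_force: [-0.4, -0.8, -1.7]
width: 18.7
```

Request:
jog_arm(travel=[[0.01,0.02,0],[0.02,0.06,0],[0.04,0.12,0],[0.07,0.19,0],[0.1,0.27,0],[0.13,0.35,0],[0.15,0.42,0],[0.17,0.48,0],[0.18,0.51,0],[0.18,0.519,0]], dr=[[0,0,0],[0,0,0],[0,0,0],[0,0,0],[0,0,0],[0,0,0],[0,0,0],[0,0,0],[0,0,0],[0,0,0]])

```text
t: 24.5
ee_pos: [608.1, 70.8, 192.4]
orientation: [2.472, 1.935, -0.005]
ft_force: [0.1, 0.1, -1.3]
width: 19.0
```

```bash
python3 - <<'E'
from h import *
s=grab('side')
f=lambda d,x0,y0,w,h,k:cv2.convertScaleAbs(cv2.resize(d['pixels'][y0:y0+h,x0:x0+w,::-1],None,fx=k,fy=k,interpolation=2),alpha=1.8)
cv2.imwrite('pics/c9.png',f(s,270,105,90,95,6));o=telemetry.get_obs();print(o['ee_pos'],o['ft_force'],o['width'])
E
```

```text
[607.64784134  70.40707572 192.37989203] [ 0.19764834 -0.53878828 -1.92470708] 19.146188045625404
```

View pics/c9.png

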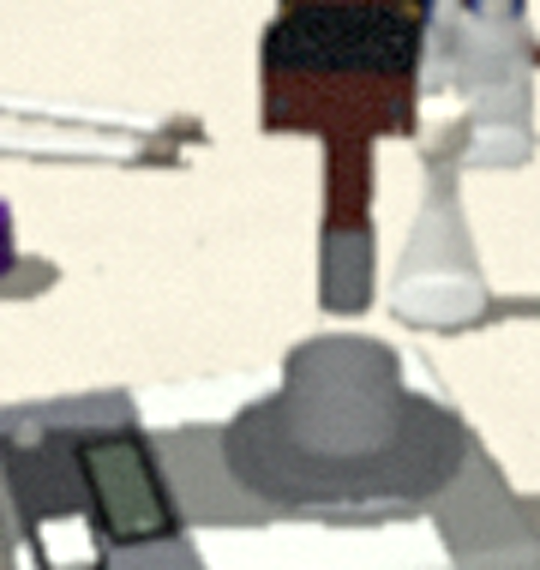

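The weight hangs upright over the cup: px 346 against the cup's 343 in the crop. Lowering now.

Request:
jog_arm(travel=[[0,-0.0055,0],[0,-0.0055,-0.02],[0,-0.0055,-0.045],[0,-0.0055,-0.07],[0,-0.0055,-0.095],[0,-0.0055,-0.12],[0,-0.0055,-0.138],[0,-0.0055,-0.15],[0,-0.0055,-0.155],[0,-0.0055,-0.156]], dr=[[0,0,0],[0,0,0],[0,0,0],[0,0,0],[0,0,0],[0,0,0],[0,0,0],[0,0,0],[0,0,0],[0,0,0]])

```text
t: 25.55
ee_pos: [607.7, 68.3, 129.8]
orientation: [2.473, 1.935, -0.006]
ft_force: [0.1, 0.2, -1.3]
width: 18.9
```

Request:
jog_arm(travel=[[0,0,-0.001],[0,0,-0.002],[0,0,-0.003],[0,0,-0.004],[0,0,-0.005],[0,0,-0.006],[0,0,-0.006],[0,0,-0.006],[0,0,-0.006],[0,0,-0.006]], dr=[[0,0,0],[0,0,0],[0,0,0],[0,0,0],[0,0,0],[0,0,0],[0,0,0],[0,0,0],[0,0,0],[0,0,0]])

```text
t: 26.55
ee_pos: [607.7, 68.2, 127.5]
orientation: [2.473, 1.935, -0.006]
ft_force: [0.1, 0.3, -1.2]
width: 19.1
```

Request:
jog_arm(travel=[[0,0,-0.001],[0,0,-0.002],[0,0,-0.0025],[0,0,-0.003],[0,0,-0.003],[0,0,-0.003],[0,0,-0.003],[0,0,-0.003],[0,0,-0.003],[0,0,-0.003]], dr=[[0,0,0],[0,0,0],[0,0,0],[0,0,0],[0,0,0],[0,0,0],[0,0,0],[0,0,0],[0,0,0],[0,0,0]])

```text
t: 27.55
ee_pos: [607.8, 68.2, 126.3]
orientation: [2.473, 1.935, -0.005]
ft_force: [-0.8, -0.2, 1.9]
width: 19.1
```

Request:
jog_arm(travel=[[0,0,0],[0,0,0],[0,0,0],[0,0,0],[0,0,0],[0,0,0],[0,0,0],[0,0,0],[0,0,0],[0,0,0]], dr=[[0,0,0],[0,0,0],[0,0,0],[0,0,0],[0,0,0],[0,0,0],[0,0,0],[0,0,0],[0,0,0],[0,0,0]], hand=1)

```text
t: 28.55
ee_pos: [607.8, 68.3, 126.3]
orientation: [2.473, 1.935, -0.005]
ft_force: [0.4, -0.1, 0.3]
width: 88.0
```

Request:
jog_arm(travel=[[0,0,0.02],[0,0,0.06],[0,0,0.11],[0,0,0.17],[0,0,0.23],[0,0,0.28],[0,0,0.3],[0,0,0.3],[0,0,0.3],[0,0,0.3]], dr=[[0,0,0],[0,0,0],[0,0,0],[0,0,0],[0,0,0],[0,0,0],[0,0,0],[0,0,0],[0,0,0],[0,0,0]])

```text
t: 29.55
ee_pos: [607.0, 68.2, 245.2]
orientation: [2.473, 1.936, -0.008]
ft_force: [0.4, 0.6, 0.6]
width: 87.8
```

```bash
python3 - <<'E'
from h import *
s=grab('side')
f=lambda d,x0,y0,w,h,k:cv2.convertScaleAbs(cv2.resize(d['pixels'][y0:y0+h,x0:x0+w,::-1],None,fx=k,fy=k,interpolation=2),alpha=1.8)
cv2.imwrite('pics/c10.png',f(s,260,105,100,95,6));o=telemetry.get_obs();print(o['ee_pos'],o['ft_force'],o['width'])
E
```

```text
[607.08964933  68.19095894 245.15720337] [ 0.34772198  0.53415245 -0.19047659] 87.71411376812506
```

View pics/c10.png

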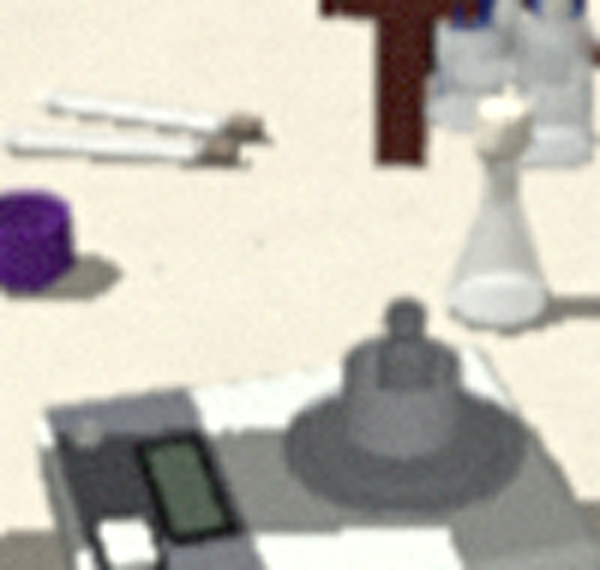

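The weight stands upright and centred in the cup (knob px ~(404,318) in the crop), the cup is seated, the key is up, and the gripper is clear. I'm handing the job in.

```bash
python3 -c "
from workcell import ticket; print(ticket.close_job())"
```

```text
the job is handed in; nothing more can be done
None
```

I finished the task and handed it in at about 30 s. The hand-in gave no verdict, so the results below rest on my own force readings and pictures.

- **Cup:** The aluminium cup's foot went straight into the recess at (608.6, 68.5) mm, so no sliding search was needed. After I let go, the rim's far edge matched a rim height of about 112 mm. A cup left on the land would be at 118 mm.
- **Tare key:** I pressed it to its hard stop, about 4.7 mm down with roughly 10 N at most. I held it for over a second with the empty cup seated, then let it come back up.
- **Check weight:** I gripped it by the knob and lowered it until I felt about 3.5 N of contact, then let go. The last side picture shows it upright and centred in the seated cup, with the key up, the flask in its place and the gripper clear above.
- **Disagreements and limits:**
  - The top and side cameras differed by 3 to 5 mm in y; I used the side camera because it agreed with the arm.
  - I did not photograph the bottle and petri dish again at the end. The arm never came near them.

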